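# Click the light stage's filter wheel round to amber, then switch on its lamp

### The job

The next specimen has light-curing resin on it, so the light stage must come on with its amber filter. Flick the lobed edge of the filter wheel round with a fingertip, click by click, until the amber filter has clicked into place under the round window, and only then press the raised end of the rocker switch right down to switch the lamp on: it must never be on under any other colour. Only touch the wheel and the switch, with light pushes: grip and lift nothing, leave the stage where it stands and the things around it undisturbed.

Things in the scene. Friction and masses are not known exactly. Their poses are not given: they have to be found in the camera images.
- light_stage: Transmitted-light stage: low white box 150 (x) by 190 (y) by 48 mm high, 2 to 3 kg, loose on four rubber feet. Origin: centre of its underside; +x to its back, +y to its left. From a slot in its front face (x = -75 mm) the black filter wheel sticks out 33 mm over the table. A round window is in its top, a black rocker switch on its top at the right.
- wheel_axis (a point): On the upright axis of the filter wheel, at mid-thickness, 33 mm above the table, 22 mm behind the stage's front face; axes as the stage's. The wheel is a level black disc of radius 40 mm, 26 to 40 mm above the table, with six round lobes 60 degrees apart: each an upright cylinder, radius 9 mm, centred 46 mm from the axis (tips at 55 mm).
- wheel_front (a point): Foremost point of the wheel's edge, 33 mm above the table. At each click stop one lobe's tip is here, and the gaps 30 degrees to either side of it are open to a fingertip let down from above; only the table lies below. The coloured dot on top of this lobe matches the filter now under the window (opposite side of the wheel).
- filter_wheel (a joint): Wheel angle, rad; grows as its front edge goes to the right (stage's -y). Click stops every 1.047 rad (spring ball): 2 to 3 N at a lobe moves it off a stop; past half-way it snaps on to the next. Turns endlessly both ways. Growing click by click the window shows blue -4.19, green -3.14, red -2.09, white -1.05, amber 0 (and +-6.28), grey 1.05. Starts at blue, green or red.
- window (a point): Centre of the round window (26 mm) in the stage's top, 48 mm above the table; the coloured filter seen in it (20 mm across, 7 mm down) is the one in the light path.
- switch_pivot (a point): Middle of the black rocker switch, 53 mm above the table, where its two halves meet; axes as the stage's. The rocker is 40 mm long (x), 22 mm wide (y). Off: front half level, rear half (+x, with a white line across it) slopes up 23 degrees to 61 mm above the table at its end. On: rear half pressed level, its top 53 mm above the table.
- lamp_switch (a joint): Angle of the rocker switch, rad: 0 off (as it starts), 0.40 on (at its stop, rear half fully down). It stays where it is left; about 2 N at the rear end, or 4 N half-way along the rear half, moves it.
- vial_1_mid (a point): Middle (24 mm up) of a small clear sample vial with a white cap, 28 mm across and 48 mm high, standing loose beside the stage; not to be disturbed.
- vial_2_mid (a point): Middle (24 mm up) of the second such vial; not to be disturbed.
- loupe: Small folding hand lens, black and silver, 28 by 39 by 17 mm high, lying loose by the stage's left side; origin at the centre of its underside; not to be disturbed.
- eraser: Blue and white eraser, 20 by 40 by 12 mm high, lying loose to the front left of the stage; origin at the centre of its underside; not to be disturbed.

How it is judged:
By the outcome, as a careful person would: the job done as asked, in the order asked, and still so for the second after the job is handed in, with the robot touching nothing.
It also fails if it takes over 54 s, if anything falls off the work surface, if the arm or the gripper's body presses on something with over 40 N, if the wrist force passes 120 N, or if a joint passes its speed limit or range.

### The arm

A 6-joint arm with a two-finger parallel gripper is mounted at the origin on the work surface; the furniture and walls round the work are solid. World frame = base frame: x ahead of the robot, y to its left, z up, the work surface at z = 0. Lengths are in m, angles in rad, forces in N, time in s.
With the tool pointing down it reaches from about 0.35 to 0.975 m from the base axis. Payload 4.9 kg.
Tool frame: the origin (TCP) lies between the finger pads; the fingertips stand 14 mm ahead of it and the grasp point (between the pads) lies 5 mm behind it (manip.tcp_to_tips is the distance from the TCP to the fingertips, in m); z points along the fingers, y is the line along which they close (so a half turn about z gives the same grasp; the last joint's range is limited). The gripper opens to 85 mm and grips with 20 to 120 N. Pads are 22 mm wide; open, the fingers measure 114 mm over their backs; the gripper's body (76 mm by 85 mm) begins 54 mm behind the grasp point. The pads swing forward as they close: fully open they stand 13 mm farther back than shut.
Start: joints at [-1.296, 0.053, 1.613, -0, 1.476, -0.119], TCP at [0.24, -0.577, 0.245] pointing down, gripper open.
Joint ranges: [-3.01, 3.01], [-1.01, 2.22], [0.06, 2.58], [-1.02, 4.17], [0.09, 2.62], [-3.14, 3.14]. Speed limits (rad/s): [2.57, 2.57, 3.14, 3.14, 3.14, 3.14].

### API

Orientations are given as a unit quaternion [w, x, y, z].
In Python, from plant import manip gives the robot as it stands.
- The arm moves only by the tool servo_tool, never from a script. Its argument "moves" is a list that holds one entry, the list of rows, each a list of 7 numbers: the shift along the tool's x, y, z in mm, then the turn, a rotation vector about the tool's x, y, z in degrees, then the finger opening in mm, from 0 to 85.4. In form: [[[x, y, z, ax, ay, az, fingers], ...]]. A call has 1 to 12 rows; each row shifts and turns the commanded pose from where the row before left it, along the tool's axes as they then stand; what a row does not reach is not made up. A row lasts 1/8 s, in which the tool goes at most 62.5 mm and 10.7 degrees, less where a joint would pass 70% of its speed; a pose out of reach is approached as far as the arm can. A call with a gripper value outside its range is refused whole. The fingers move at their own pace and stop on an object; the grip force is fixed at half the most. Time passes only in rows, so rows that do not move let the fingers close. It gives the time, the measured TCP pose, the force, the opening and the grip force at its end, in the units of the state.
- manip.state(): the state, without advancing time (a new reading comes with each control period).
- manip.grab_frame(name): name is "scene" or "top"; returns a dict with "image" (480x640x3 uint8, blue, green, red), "mtx" (3x3 intrinsics, pixels), "eye" and "rotation" of the camera in the world. Camera axes: x right, y down, z forward; pixel columns grow to the right and rows downward; lengths in m; the calibration is good to about 2 mm. A picture is of the moment at which its call begins. There is no depth.
- manip.job_done(): hands the job in; it is judged then, once.
The state is a dict: "time": time; "joint_pos": joint angles; "joint_vel": joint speeds; "joint_efforts": joint torques, N m; "tool_pos": TCP position; "tool_rot": TCP orientation; "contact_force": force on the tool from outside, world axes, zero at the start; "ft_torque": the same for the moment, N m; "gripper_width": opening from 0.0 (shut) to 1.0 (fully open); "grasp_force": force on a finger pad.
Only numpy, scipy, OpenCV 4.12 (cv2) and the standard library are available. Lean on these libraries where they do the work, as an engineer would, in place of code of your own. Each camera call takes 0.05 s, during which the arm holds its last target. There are 200 camera calls.

## Working session

There is one attempt and no reset: what is moved stays moved. The work goes in short steps, Python scripts to look and compute and a tool call to move; the robot and the scene stay as the last step left them, time stands still between calls to the robot, and variables do not carry over. Pictures are saved under pics/ and viewed, at most 10 in all, crops included, and the job is handed in when it is done.

Besides the shell and the picture viewer there is one more tool, called after ">>>" by a JSON object that holds its "fn" and its "kwargs". servo_tool: Moves the arm, as the interface text tells. Its arguments: {"type":"object","properties":{"moves":{"type":"array"}},"required":["moves"]}

```bash
mkdir -p pics
python3 - <<'E'
from plant import manip
import cv2
for n in("scene","top"):
    f=manip.grab_frame(n); cv2.imwrite(f"pics/{n}0.png",f["image"]); print(n,f["mtx"].tolist(),f["eye"],f["rotation"].tolist() if hasattr(f["rotation"],'tolist') else f["rotation"])
print(manip.state())
E
```

```text
scene [[454.3471560987682, 0.0, 320.8630326689354], [0.0, 454.3471560987682, 232.53087914763373], [0.0, 0.0, 1.0]] [ 0.1196142  -0.55329145  0.44364421] [-0.49097263182382084, 0.8124923961592976, -0.2636897582108327, 0.17108387533027938]
top [[534.7257849114441, 0.0, 322.967144822072], [0.0, 534.7257849114441, 239.76528625465997], [0.0, 0.0, 1.0]] [0.47325184 0.03142745 0.9083698 ] [-0.03908486845460004, 0.7082447469503877, -0.7047150486154357, 0.015441882333827928]
{'time': 0.1, 'joint_pos': array([-1.29597818e+00,  5.33017925e-02,  1.61415911e+00,  9.61460070e-06,
        1.47598539e+00, -1.18996327e-01]), 'joint_vel': array([-0.00031641, -0.00087813, -0.00154207,  0.00023845,  0.00121917,
        0.00029606]), 'joint_efforts': array([ 2.34083036e-04, -3.94910073e+01, -3.71360385e+01, -1.69162809e-04,
        3.92976362e-03,  6.71851950e-06]), 'tool_pos': array([ 0.23967986, -0.57663753,  0.24417769]), 'tool_rot': array([-9.24380254e-04,  9.80675996e-01,  1.95636737e-01, -6.73655362e-05]), 'contact_force': array([-0.83021613,  0.25736994, -1.07258757]), 'ft_torque': array([ 0.03268431, -0.00948887, -0.00583049]), 'grasp_force': 0.0, 'gripper_width': 1.006680824168391}
```

View pics/top0.png

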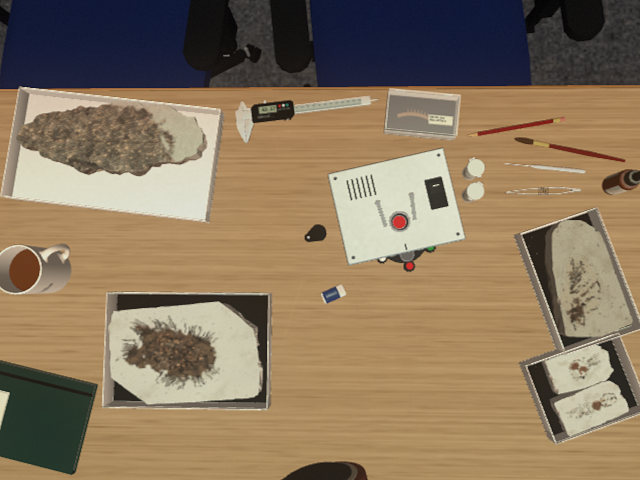

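View pics/scene0.png

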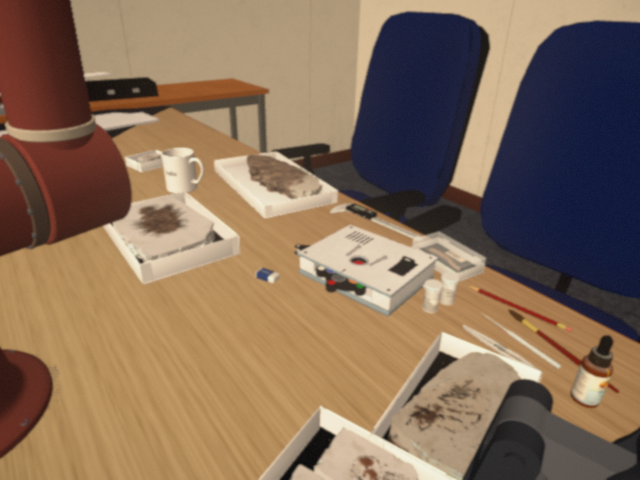

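The top view shows the stage with its front towards the robot and the red filter in the window at (400,222). The red-dot front lobe is at (409,266), the switch at (437,193), the vials at (474,168) and (474,190), the loupe at (316,234) and the eraser at (333,294). Going from red to amber takes two clicks to the right. Next I'll measure the pose.

```bash
cat > h.py <<'E'
import numpy as np, cv2
from scipy.spatial.transform import Rotation as R
from plant import manip
def ray(f,uv,z):
    uv=np.atleast_2d(np.float64(uv)); q=np.array(f["rotation"])
    Rm=R.from_quat(q[[1,2,3,0]]).as_matrix()
    d=np.c_[uv,np.ones(len(uv))]@np.linalg.inv(f["mtx"]).T@Rm.T
    return f["eye"]+d*((z-f["eye"][2])/d[:,2])[:,None]
def big(m,box):
    k=np.zeros_like(m); x0,y0,x1,y1=box; k[y0:y1,x0:x1]=m[y0:y1,x0:x1]
    return max(cv2.findContours(k,cv2.RETR_EXTERNAL,cv2.CHAIN_APPROX_NONE)[0],key=cv2.contourArea)
def cen(c):
    m=cv2.moments(c); return m["m10"]/m["m00"],m["m01"]/m["m00"]
def red(im):
    i=im.astype(int); return ((i[...,2]>150)&(i[...,1]<90)&(i[...,0]<90)).astype(np.uint8)
E
python3 - <<'E'
from h import *
f=manip.grab_frame("top"); im=f["image"]; i=im.astype(int)
m=((i.min(2)>150)&(i.max(2)-i.min(2)<30)).astype(np.uint8)
c=big(m,(315,140,470,275)); r=cv2.minAreaRect(c); bp=cv2.boxPoints(r)
print(bp.tolist()); P=ray(f,bp,.048); print(P.round(4).tolist(),"sides",[np.linalg.norm(P[k]-P[k-1]).round(4) for k in range(4)])
print("centre",P.mean(0))
print("window",ray(f,cen(big(red(im),(385,205,415,240))),.041), "dot",ray(f,cen(big(red(im),(400,255,420,280))),.040))
dk=(i.max(2)<60).astype(np.uint8); c=big(dk,(420,165,460,220)); print("switch",ray(f,cen(c),.055), [ray(f,p,.055)[0].round(4).tolist() for p in cv2.boxPoints(cv2.minAreaRect(c))])
vs=[ray(f,[(474,168),(474,190)],.048).round(3).tolist()]; print("vials",vs)
g=im[130:310,290:490]; cv2.imwrite("pics/c1.png",cv2.resize(g,(800,600)[:2] and (660,594),interpolation=cv2.INTER_CUBIC))
E
```

```text
[[327.8173522949219, 174.02101135253906], [443.7101135253906, 147.46226501464844], [464.9662170410156, 240.21607971191406], [349.0734558105469, 266.77484130859375]]
[[0.6472, 0.0532, 0.048], [0.6908, -0.1348, 0.048], [0.5398, -0.167, 0.048], [0.4964, 0.0182, 0.048]] sides [np.float64(0.1548), np.float64(0.193), np.float64(0.1543), np.float64(0.1902)]
centre [ 0.59354006 -0.05759008  0.048     ]
window [[ 0.57043961 -0.06216428  0.041     ]] dot [[ 0.49930721 -0.07877973  0.04      ]]
switch [[ 0.61522836 -0.12040407  0.055     ]] [[0.6347, -0.1026, 0.055], [0.641, -0.1278, 0.055], [0.5958, -0.1384, 0.055], [0.5894, -0.1133, 0.055]]
vials [[[0.657, -0.183, 0.048], [0.621, -0.183, 0.048]]]
```

View pics/c1.png

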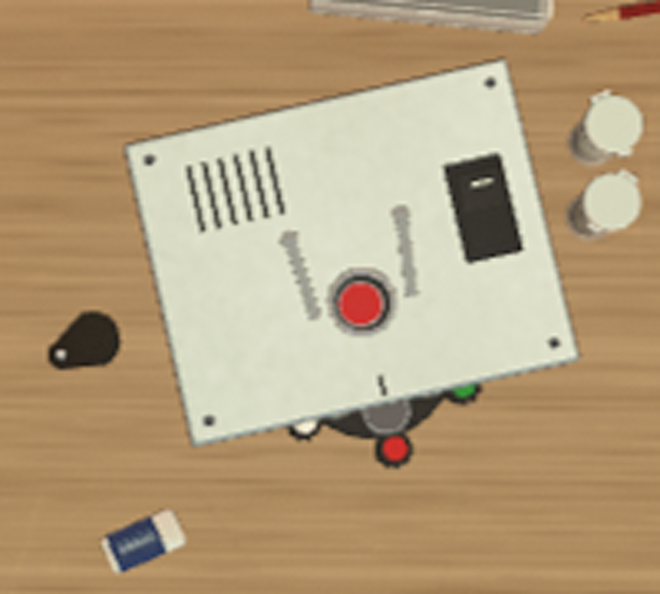

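Stage yaw is about 13° and the wheel axis is at about (0.544, -0.068). I'll use the shut fingers with tool x along stage left and tool y along stage back, and move to a hover in front of the wheel.

>>> {"fn": "servo_tool", "kwargs": {"moves": [[[39.7,-39.2,0,0,0,-8.04,0],[44.8,-33.3,0,0,0,-8.04,0],[49,-26.7,0,0,0,-8.04,0],[52.2,-19.6,0,0,0,-8.04,0],[54.5,-12.1,0,0,0,-8.04,0],[55.6,-4.4,0,0,0,-8.04,0],[55.7,3.5,0,0,0,-8.04,0],[54.7,11.2,0,0,0,-8.04,0],[52.6,18.8,0,0,0,-8.04,0],[49.4,25.9,0,0,0,-8.04,0],[0,0,0,0,0,0,0]]]}}

```text
time: 1.52
tool_pos: [0.4562, -0.0594, 0.245]
tool_rot: [-0.0, 0.62, 0.784, 0.0]
contact_force: [-0.3, -0.7, 0.2]
gripper_width: -0.005
grasp_force: 0.0
```

>>> {"fn": "servo_tool", "kwargs": {"moves": [[[0,0,52,0,0,0,0],[0,0,52,0,0,0,0],[0,0,52,0,0,0,0],[0,0,52,0,0,0,0],[0,0,0,0,0,0,0]]]}}

```text
time: 2.15
tool_pos: [0.4512, -0.0622, 0.0328]
tool_rot: [-0.005, 0.623, 0.782, -0.002]
contact_force: [-0.6, -0.3, -0.2]
gripper_width: -0.0
grasp_force: 0.0
```

Run:
```python
from h import *
s=manip.state(); d=s["tool_pos"]; print(d)
f=manip.grab_frame("scene"); g=f["image"][210:320,240:450]
f2=manip.grab_frame("top"); g2=f2["image"][190:310,300:509]
cv2.imwrite("pics/a.png",np.vstack([cv2.resize(g,(560,293),interpolation=2),cv2.resize(g2,(560,300),interpolation=2)]))
```

```text
[ 0.45116567 -0.06215798  0.03283183]
```

View pics/a.png

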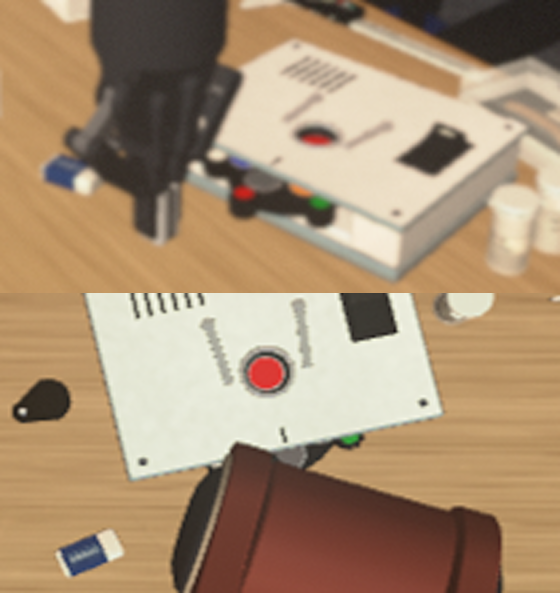

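The shut fingertips stand in front left of the wheel, with the red-dot lobe just behind and to their right. I'll close in part of the way and measure the tip thickness.

>>> {"fn": "servo_tool", "kwargs": {"moves": [[[2,20,-5,0,0,0,0],[0,0,0,0,0,0,0],[0,0,0,0,0,0,0]]]}}

```text
time: 2.62
tool_pos: [0.4756, -0.0566, 0.0441]
tool_rot: [0.001, 0.623, 0.782, 0.0]
contact_force: [0.9, 0.5, -0.4]
gripper_width: -0.0
grasp_force: 0.0
```

Run:
```python
from h import *
s=manip.state(); p=s["tool_pos"]; print(p,s["tool_rot"])
f=manip.grab_frame("scene"); im=f["image"].copy()
ax=np.array([.5441,-.0684]);ex=np.array([np.cos(np.radians(13)),np.sin(np.radians(13))]);ey=np.array([-ex[1],ex[0]])
print("rel axis",(p[:2]-ax)@ex,(p[:2]-ax)@ey)
q=np.array(f["rotation"]);Rm=R.from_quat(q[[1,2,3,0]]).as_matrix()
def pr(X):
    c=Rm.T@(X-f["eye"]);h=f["mtx"]@c;return h[:2]/h[2]
S=6;x0,y0=270,230;g=cv2.resize(im[y0:y0+95,x0:x0+110],None,fx=S,fy=S,interpolation=2)
T=R.from_quat(np.array(s["tool_rot"])[[1,2,3,0]]).as_matrix()
# tip rectangle guesses 22 wide x t thick on tips plane
for t,col in((.0145,(0,0,255)),(.029,(0,255,0))):
    for a in(-1,1):
        for b in(-1,1):
            u=(pr(p+T@[a*.011,b*t/2,.014])-[x0,y0]+.5)*S; cv2.circle(g,tuple(int(v) for v in u),3,col,-1)
cv2.imwrite("pics/b.png",g)
```

```text
[ 0.47563972 -0.05662057  0.044122  ] [1.37447754e-03 6.22743368e-01 7.82424828e-01 4.42866590e-04]
rel axis -0.06405584968725368 0.02687773596884593
```

View pics/b.png

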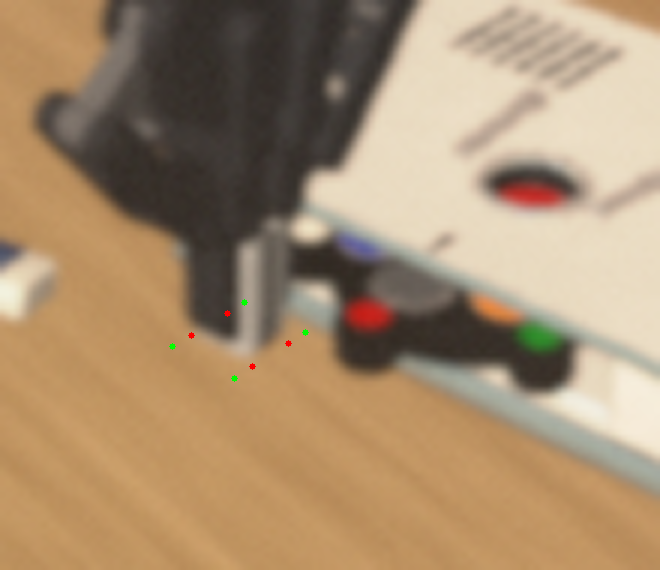

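The tip section is about 22 × 14 mm. With the knuckles pointing radially they come close over the stage top, so I'll turn 90° so the thin side sits in the gap and the knuckles lie along the front face.

>>> {"fn": "servo_tool", "kwargs": {"moves": [[[0,-8,-25,0,0,0,0],[0,0,0,0,0,10,0],[0,0,0,0,0,10,0],[0,0,0,0,0,10,0],[0,0,0,0,0,10,0],[0,0,0,0,0,10,0],[0,0,0,0,0,10,0],[0,0,0,0,0,10,0],[0,0,0,0,0,10,0],[0,0,0,0,0,10,0],[0,0,28,0,0,0,0],[0,0,0,0,0,0,0]]]}}

```text
time: 4.18
tool_pos: [0.4646, -0.0575, 0.0374]
tool_rot: [-0.001, 0.994, 0.113, -0.002]
contact_force: [-0.9, 0.2, 0.1]
gripper_width: -0.002
grasp_force: 0.0
```

```bash
cat >> h.py <<'E'
def rel():
    s=manip.state(); p=s["tool_pos"]; a=np.radians(13); ex=np.array([np.cos(a),np.sin(a)]); ey=np.array([-ex[1],ex[0]]); d=p[:2]-[.5441,-.0684]
    T=R.from_quat(np.array(s["tool_rot"])[[1,2,3,0]]).as_matrix()
    print("t",s["time"],"rel mm",(d@ex*1e3).round(1),(d@ey*1e3).round(1),"z",(p[2]*1e3).round(1),"F",s["contact_force"].round(1),"toolx deg",np.degrees(np.arctan2(T[1,0],T[0,0])).round(1), "down",T[:,2].round(3))
E
python3 -c "from h import *;rel()"
```

```text
t 4.175 rel mm -75.0 28.6 z 37.4 F [-0.9  0.2  0.1] toolx deg 13.0 down [-0.005  0.001 -1.   ]
```

>>> {"fn": "servo_tool", "kwargs": {"moves": [[[10,5,0,0,0,0,0],[8,1,0,0,0,0,0],[0,0,0,0,0,0,0],[0,0,0,0,0,0,0]]]}}

```text
time: 4.68
tool_pos: [0.4861, -0.0597, 0.0396]
tool_rot: [0.0, 0.994, 0.113, 0.0]
contact_force: [-0.4, -0.3, 0.6]
gripper_width: 0.005
grasp_force: 0.0
```

Run:
```python
from h import *
rel();f=manip.grab_frame("scene");cv2.imwrite("pics/d.png",cv2.resize(f["image"][220:315,270:380],None,fx=5,fy=5,interpolation=2))
```

```text
t 4.675 rel mm -54.6 21.5 z 39.6 F [-0.4 -0.3  0.6] toolx deg 13.0 down [ 0. -0. -1.]
```

View pics/d.png

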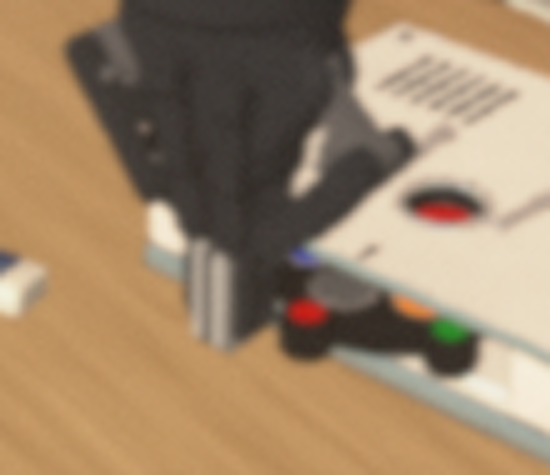

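The fingertip is in the gap left of the red-dot lobe, which is at about (305,315) in this crop. Now I'll push right.

>>> {"fn": "servo_tool", "kwargs": {"moves": [[[0,0,4,0,0,0,0],[0,5,0,0,0,0,0],[0,5,0,0,0,0,0],[0,5,0,0,0,0,0],[0,5,0,0,0,0,0],[0,4,0,0,0,0,0],[0,4,0,0,0,0,0],[0,4,0,0,0,0,0],[0,0,0,0,0,0,0]]]}}

```text
time: 5.85
tool_pos: [0.4937, -0.0916, 0.0358]
tool_rot: [0.001, 0.994, 0.113, 0.001]
contact_force: [0.5, 0.3, 0.6]
gripper_width: 0.002
grasp_force: 0.0
```

Run:
```python
from h import *
rel();f=manip.grab_frame("scene");cv2.imwrite("pics/e.png",cv2.resize(f["image"][220:315,270:380],None,fx=5,fy=5,interpolation=2))
```

```text
t 5.85 rel mm -54.3 -11.2 z 35.8 F [0.5 0.3 0.6] toolx deg 12.9 down [ 0.002 -0.001 -1.   ]
```

View pics/e.png

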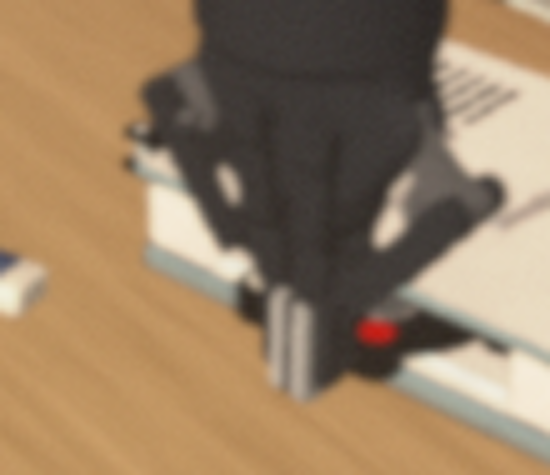

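The red-dot lobe is now at about (377,333), roughly half-way. I'll measure its angle.

```bash
cat >> h.py <<'E'
def dots(z=.040):
    f=manip.grab_frame("scene"); P=ray(f,cen(big(red(f["image"]),(320,270,380,310))),z)[0]; a=np.radians(13); d=P[:2]-[.5441,-.0684]
    x=d@[np.cos(a),np.sin(a)];y=d@[-np.sin(a),np.cos(a)]; print("red dot r",np.hypot(x,y).round(4),"deg right",np.degrees(np.arctan2(-y,-x)).round(1))
E
python3 -c "from h import *;dots();rel()"
```

```text
red dot r 0.0436 deg right 33.1
t 5.95 rel mm -54.4 -10.9 z 35.7 F [-0.6  0.5  0.7] toolx deg 13.0 down [ 0.001 -0.001 -1.   ]
```

>>> {"fn": "servo_tool", "kwargs": {"moves": [[[0,3,0,0,0,0,0],[0,2,0,0,0,0,0],[0,0,0,0,0,0,0],[-12,0,0,0,0,0,0],[-12,0,0,0,0,0,0],[0,-18,0,0,0,0,0],[0,-18,0,0,0,0,0],[0,0,0,0,0,0,0],[0,0,0,0,0,0,0]]]}}

```text
time: 7.08
tool_pos: [0.463, -0.0657, 0.0355]
tool_rot: [0.0, 0.994, 0.113, 0.0]
contact_force: [-0.5, -0.2, -0.2]
gripper_width: 0.003
grasp_force: 0.0
```

Run:
```python
from h import *
rel();f=manip.grab_frame("scene");cv2.imwrite("pics/g.png",cv2.resize(f["image"][220:315,270:380],None,fx=5,fy=5,interpolation=2))
```

```text
t 7.075 rel mm -78.5 20.9 z 35.5 F [-0.5 -0.2 -0.2] toolx deg 13.0 down [ 0.001 -0.    -1.   ]
```

View pics/g.png

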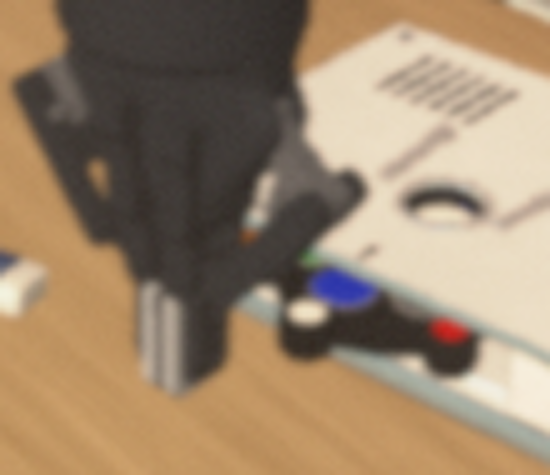

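White has clicked in: its lobe is in front at (305,313) in the crop and the window shows white. The stage hasn't moved. I'll repeat the same stroke.

>>> {"fn": "servo_tool", "kwargs": {"moves": [[[12,0,0,0,0,0,0],[12,0,0,0,0,0,0],[0,0,0,0,0,0,0],[0,5,0,0,0,0,0],[0,5,0,0,0,0,0],[0,5,0,0,0,0,0],[0,5,0,0,0,0,0],[0,5,0,0,0,0,0],[0,4,0,0,0,0,0],[0,4,0,0,0,0,0],[0,4,0,0,0,0,0],[0,0,0,0,0,0,0]]]}}

```text
time: 8.62
tool_pos: [0.4951, -0.0978, 0.0358]
tool_rot: [0.001, 0.994, 0.113, 0.001]
contact_force: [0.7, -3.1, -1.2]
gripper_width: 0.002
grasp_force: 1.2
```

>>> {"fn": "servo_tool", "kwargs": {"moves": [[[-12,0,0,0,0,0,0],[-12,0,0,0,0,0,0],[-10,0,0,0,0,0,0],[0,0,-40,0,0,0,0],[0,0,-40,0,0,0,0],[0,0,0,0,0,0,0]]]}}

```text
time: 9.38
tool_pos: [0.4632, -0.1053, 0.1193]
tool_rot: [0.002, 0.994, 0.113, 0.004]
contact_force: [-0.1, -0.2, -0.1]
gripper_width: -0.002
grasp_force: 0.0
```

Run:
```python
from h import *
rel();f=manip.grab_frame("scene");t=manip.grab_frame("top")
cv2.imwrite("pics/k.png",np.hstack([cv2.resize(f["image"][220:315,290:440],(600,380),interpolation=2)]))
for z,n,u in((.048,"tickarea",None),):pass
```

```text
t 9.375 rel mm -87.1 -17.8 z 119.3 F [-0.1 -0.2 -0.1] toolx deg 13.0 down [ 0.007 -0.003 -1.   ]
```

View pics/k.png

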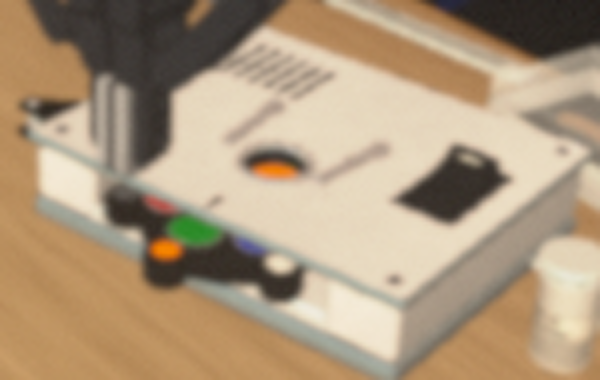

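The amber dot is in front at the same pixel as the earlier click stops, and the window shows amber. Next I'll go above the rear end of the rocker.

>>> {"fn": "servo_tool", "kwargs": {"moves": [[[40,12,0,0,0,0,0],[41,12,0,0,0,0,0],[41,12,0,0,0,0,0],[40,12,0,0,0,0,0],[0,0,30,0,0,0,0],[0,0,0,0,0,0,0],[0,0,0,0,0,0,0]]]}}

```text
time: 10.35
tool_pos: [0.6288, -0.1146, 0.0844]
tool_rot: [-0.0, 0.994, 0.113, -0.001]
contact_force: [-0.7, 0.0, 0.9]
gripper_width: -0.001
grasp_force: 0.0
```

Run:
```python
from h import *
rel();f=manip.grab_frame("scene")
cv2.imwrite("pics/m.png",cv2.resize(f["image"][210:315,330:460],None,fx=5,fy=5,interpolation=2))
```

```text
t 10.35 rel mm 72.2 -64.0 z 84.4 F [-0.7  0.   0.9] toolx deg 13.0 down [-0.002  0.001 -1.   ]
```

View pics/m.png

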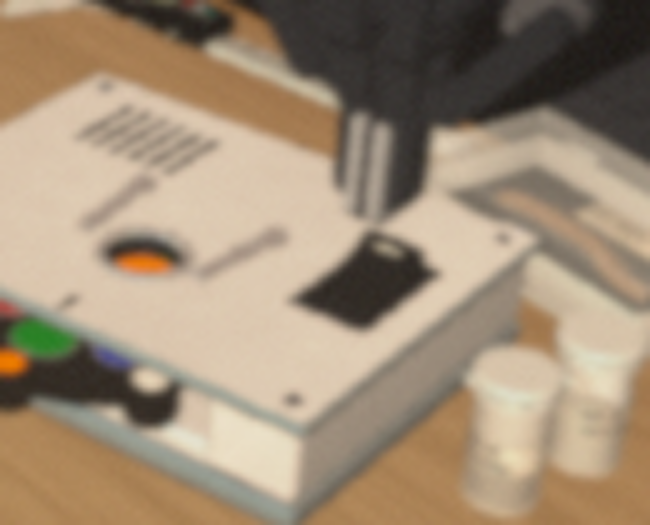

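Run:
```python
from h import *
f=manip.grab_frame("scene")
a=np.radians(13);ex=np.array([np.cos(a),np.sin(a)]);ey=np.array([-ex[1],ex[0]])
def o(n,c,z):
    u=np.array(c)/5+[330,210]-.4; P=ray(f,u,z)[0]; d=P[:2]-[.5441,-.0684]; print(n,P.round(4),"rel",(d@ex*1e3).round(1),(d@ey*1e3).round(1))
o("line",(388,246),.060); o("rearL",(372,232),.061); o("rearR",(437,270),.061)
o("frontL",(293,298),.053); o("frontR",(360,328),.053); o("tip corner",(372,219),.0704)
o("tick",(68,300),.048); o("windowamber",(145,263),.041); o("screwRR",(503,238),.048); o("screwFR",(292,399),.048)
t=manip.grab_frame("top"); print(manip.tcp_to_tips)
for u in((438,191),):
    pass
u=(290+481/3.3,130+183/3.3); P=ray(t,u,.060)[0]; d=P[:2]-[.5441,-.0684]; print("line top",P,d@ex,d@ey)
```

```text
line [ 0.6298 -0.1203  0.06  ] rel 71.9 -69.8
rearL [ 0.6308 -0.1118  0.061 ] rel 74.7 -61.8
rearR [ 0.6304 -0.1414  0.061 ] rel 67.7 -90.6
frontL [ 0.5891 -0.118   0.053 ] rel 32.7 -58.4
frontR [ 0.5941 -0.1433  0.053 ] rel 31.8 -84.3
tip corner [ 0.6245 -0.1166  0.0704] rel 67.5 -65.1
tick [ 0.5333 -0.0708  0.048 ] rel -11.0 0.1
windowamber [ 0.5775 -0.0589  0.041 ] rel 34.7 1.8
screwRR [ 0.6827 -0.1258  0.048 ] rel 122.2 -87.1
screwFR [ 0.5537 -0.1546  0.048 ] rel -10.0 -86.2
0.014
line top [ 0.62624263 -0.11925195  0.06      ] 0.0685981185748495 -0.06802668492008652
```

>>> {"fn": "servo_tool", "kwargs": {"moves": [[[-1,4.5,0,0,0,0,0],[0,0,4,0,0,0,0],[0,0,3,0,0,0,0],[0,0,3,0,0,0,0],[0,0,3,0,0,0,0],[0,0,0,0,0,0,0],[0,0,0,0,0,0,0]]]}}

```text
time: 11.38
tool_pos: [0.6302, -0.1194, 0.0726]
tool_rot: [0.0, 0.994, 0.113, 0.0]
contact_force: [1.0, 0.2, 2.4]
gripper_width: -0.002
grasp_force: 0.8
```

```bash
python3 -c "from h import *;rel()"
```

```text
t 11.375 rel mm 72.5 -69.1 z 72.6 F [1.  0.2 2.4] toolx deg 13.0 down [ 0.001 -0.    -1.   ]
```

Contact is at 2.4 N with the tip at 58.6 mm. I'll press on gently.

>>> {"fn": "servo_tool", "kwargs": {"moves": [[[0,0,2,0,0,0,0],[0,0,2,0,0,0,0],[0,0,1,0,0,0,0],[0,0,0,0,0,0,0],[0,0,0,0,0,0,0]]]}}

```text
time: 12.0
tool_pos: [0.6297, -0.1196, 0.0671]
tool_rot: [0.0, 0.994, 0.113, -0.0]
contact_force: [1.5, 0.1, 2.3]
gripper_width: -0.0
grasp_force: 1.1
```

>>> {"fn": "servo_tool", "kwargs": {"moves": [[[0,0,0.5,0,0,0,0],[0,0,0,0,0,0,0]]]}}

```text
time: 12.25
tool_pos: [0.6298, -0.1196, 0.0671]
tool_rot: [0.0, 0.994, 0.113, -0.0]
contact_force: [1.4, -0.4, 4.2]
gripper_width: 0.004
grasp_force: 2.3
```

>>> {"fn": "servo_tool", "kwargs": {"moves": [[[0,0,0.5,0,0,0,0],[0,0,0,0,0,0,0]]]}}

```text
time: 12.5
tool_pos: [0.6298, -0.1196, 0.067]
tool_rot: [0.0, 0.994, 0.113, -0.0]
contact_force: [-0.7, 0.0, 7.5]
gripper_width: 0.004
grasp_force: 3.4
```

>>> {"fn": "servo_tool", "kwargs": {"moves": [[[0,0,0.5,0,0,0,0],[0,0,0,0,0,0,0]]]}}

```text
time: 12.75
tool_pos: [0.6299, -0.1196, 0.067]
tool_rot: [0.0, 0.994, 0.113, -0.0]
contact_force: [-1.5, 0.2, 9.3]
gripper_width: -0.003
grasp_force: 4.5
```

The switch is at its stop: force is rising with no more travel. I'll lift clear and look.

>>> {"fn": "servo_tool", "kwargs": {"moves": [[[0,0,-10,0,0,0,0],[0,0,-40,0,0,0,0],[0,0,-50,0,0,0,0],[0,0,-50,0,0,0,0],[-50,0,0,0,0,0,0],[-50,0,0,0,0,0,0],[-50,0,0,0,0,0,0],[0,0,0,0,0,0,0]]]}}

```text
time: 13.75
tool_pos: [0.4804, -0.1529, 0.2141]
tool_rot: [-0.001, 0.994, 0.112, -0.002]
contact_force: [0.8, -0.8, -0.1]
gripper_width: 0.0
grasp_force: 0.0
```

Run:
```python
from h import *
rel();f=manip.grab_frame("scene")
cv2.imwrite("pics/n.png",cv2.resize(f["image"][210:325,240:460],None,fx=3.6,fy=3.6,interpolation=2))
```

```text
t 13.75 rel mm -81.0 -68.0 z 214.1 F [ 0.8 -0.8 -0.1] toolx deg 12.8 down [-0.003  0.001 -1.   ]
```

View pics/n.png

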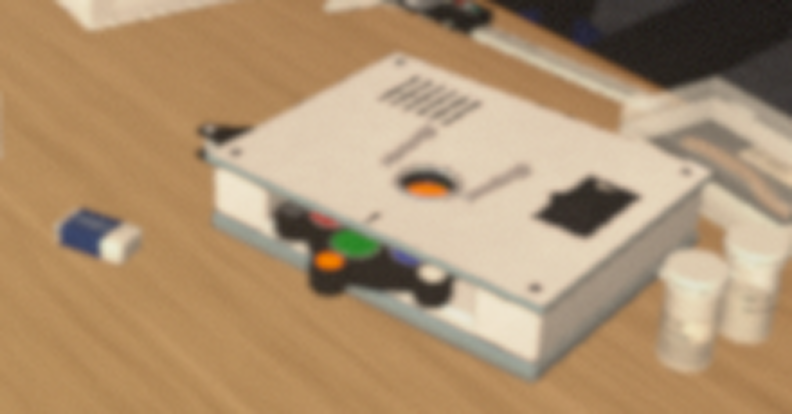

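The rocker's rear half is now level with its front half up (about (585,205)). Amber is in the window at (428,188), and the vials, loupe and eraser are where they were. I'll hand it in.

```bash
python3 -c "
from plant import manip
print(manip.job_done())"
```

```text
the job is handed in; nothing more can be done
None
```

The job is handed in: the amber filter clicked into place after two clicks (red, white, amber), and only then was the lamp switch pressed down to its stop at about 9 N, with no sign of anything else having moved; I viewed 11 pictures, one over the limit of 10.

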